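# Show the camera which ring goes on the turbocharger

### The arm

A 7-joint arm with a two-finger parallel gripper is mounted at the origin on the work surface. World frame = base frame: x ahead of the robot, y to its left, z up, the work surface at z = 0. Lengths are in m, angles in rad, forces in N, time in s.
With the tool pointing down it reaches from about 0.425 to 0.925 m from the base axis. Payload 6.8 kg.
Tool frame: the origin (TCP) lies on the centre line of the jaws, within the pads' length; the fingertips stand 11 mm ahead of it and the grasp point (between the pads) lies 8 mm behind it; z points along the fingers, y is the direction in which the jaws open and shut (so a half turn about z gives the same grasp; the last joint's range is limited). The gripper opens to 85 mm and grips with 20 to 120 N. Pads are 22 mm wide; open, the fingers measure 114 mm over their backs; the gripper's body (76 mm by 85 mm) begins 54 mm behind the grasp point. The pads swing forward as they close: fully open they stand 13 mm farther back than shut.
Start: joints at [-1.232, 0.477, 0.022, 1.555, -0.011, 1.109, -0.083], TCP at [0.292, 0.609, 0.242] pointing down, gripper open.
Joint ranges: [-2.96, 2.96], [-0.34, 2.1], [-1.41, 1.46], [0.24, 2.44], [-1.37, 4.51], [0.17, 1.92], [-2.96, 2.96]. Speed limits (rad/s): [2.39, 2.39, 3.14, 3.14, 3.14, 3.14, 3.14].

### API

Orientations are given as a rotation vector (axis times angle).
In Python, from bench import r gives the robot as it stands.
- The arm moves only by the tool send_rows, never from a script. Its argument "deltas" is a list of rows, each a list of 7 numbers: the opening, from 0 (shut) to 1 (fully open), then the shift along the tool's x, y, z as a fraction of full scale, then the turn, a rotation vector about the tool's x, y, z as a fraction of full scale. In form: [[hand, x, y, z, ax, ay, az], ...]. A call has 1 to 20 rows; each row is the pose to reach, as a shift and turn from the pose commanded when the call began, along the tool's axes at that moment, turning the shorter way round; what a row does not reach only later rows make up. Full scale, the value 1, is 150 mm for a shift and 180 degrees for a turn. A row lasts 1/12 s, in which the tool goes at most 41.7 mm and 7.16 degrees, less where a joint would pass 70% of its speed; a pose out of reach is approached as far as the arm can. A call with a number of a shift or a turn outside -1 to 1 is refused whole. A call with a gripper value outside its range is refused whole. The fingers move at their own pace and stop on an object; "squeeze" is the grip in N (left out, the last holds). Time passes only in rows, so rows that repeat a pose let the fingers close. It gives the time, the measured TCP pose, the force and the opening at its end, in the units of the state.
- r.get_obs(): the state, without advancing time (a new reading comes with each control period).
- r.grab_frame(name): name is "scene" or "top" or "wrist"; returns a dict with "pixels" (384x512x3 uint8, red, green, blue), "camera_matrix" (3x3 intrinsics, pixels), "dist_coeffs" ([k1, k2, p1, p2, k3] as OpenCV has them; the pictures are not rectified), "rvec" (rotation vector, rad) and "tvec" (3), from world to camera coordinates, as OpenCV has them. Camera axes: x right, y down, z forward; pixel columns grow to the right and rows downward; lengths in m; the calibration is good to about 2 mm. A picture is of the moment at which its call begins. There is no depth.
- r.hand_in(): hands the job in, once; it reports no verdict.
The state is a dict: "clock": time; "joints": joint angles; "qvel": joint speeds; "tau": joint torques, N m; "tcp_pos": TCP position; "orientation": TCP orientation; "contact_force": force on the tool from outside, world axes, zero at the start; "moment": the same for the moment, N m; "grip_width": finger opening in m.
Only numpy, scipy, OpenCV 4.12 (cv2) and the standard library are available. Lean on these libraries where they do the work, as an engineer would, in place of code of your own. Each camera call takes 0.05 s, during which the arm holds its last target. There are 200 camera calls.

### The job

Switch on the bench camera by pushing the toggle lever on its switch box all the way over, away from the robot. Then show the camera which ring goes on the turbocharger: with the fingertips point down at the middle of the turbo's upward-facing inlet from a few centimetres above it for two seconds, and after that point in the same way at the middle of the largest of the three rings in the tray for two seconds, and finish still pointing there. Touch neither the turbo, the rings nor their tray, pick nothing up, and leave everything else lying where it is.

Things in the scene. Friction and masses are not known exactly. Their poses are not given: they have to be found in the camera images.
- cam_lever (a joint): toggle lever of the camera's switch box, in rad: 0 leans 0.5 rad towards the box's -x side (off, towards the robot), 1.0 leans 0.5 rad to its +x side (fully over, on, against a stop). It starts between 0 and 0.2. About 1 N at the ball moves it (dry friction, no spring) and it stays where it is left
- cam_lever_tip (a point): centre of the black ball, 26 mm across, at the lever's upper end; the lever is a steel rod 10 mm thick and the ball's centre is 90 mm from the hinge axis, 101 mm above the bench when fully over, 112 mm when upright
- cam_lever_base: grey switch box 70 x 50 x 25 mm, fixed to the bench, to the robot's right; origin at the centre of its underside. The hinge axis runs along the box's y axis 22 mm above the origin; the lever is pushed along the box's +x axis, which points away from the robot, turned up to 0.4 rad
- turbo: turbocharger of cast aluminium and dark iron, fixed on a small plate to the robot's left, about 200 mm across and 145 mm high overall; origin on the bench under the inlet's axis, z up. A side outlet pipe (44 mm across, level, 92 mm up, facing the turbo's -x) and an actuator can (52 mm across, top 100 mm up, black cap, 82 mm from the axis) stand beside the inlet and are not meant
- turbo_inlet (a point): centre of the mouth of the turbo's inlet, the topmost part: a short upright aluminium tube, 56 mm across outside and 48 mm inside, mouth 145 mm above the bench, with the small bladed wheel inside; z up
- tray: black rubber tray, fixed, 160 (x) x 300 (y) x 14 mm, floor 3 mm thick, in front of the robot; origin at the centre of its underside
- ring_large: the largest of three plain flat steel rings in the tray: 74 mm outside, 60 mm inside, 12 mm high; origin at the centre of its underside, which lies 3 mm above the bench, z up. The three rings stand in a row along the near side of the tray, in any order, about 95 mm apart
- ring_medium: the middle steel ring: 54 mm outside, 42 mm inside, 12 mm high; origin as above
- ring_small: the smallest steel ring: 38 mm outside, 28 mm inside, 12 mm high; origin as above
- bushing: bystander: loose flanged brass bushing, 28 mm across, 22 mm high, in the far part of the tray
- nut: bystander: loose dark hexagon nut, 26 mm across, 12 mm high, in the far part of the tray
- screwdriver: bystander: loose screwdriver lying beyond the tray
- wrench: bystander: loose steel wrench lying beyond the tray
- socket: bystander: loose steel socket standing between the tray and the spray can, 26 mm across, 50 mm high
- spray_can: bystander: loose can, 60 mm across, 110 mm high, standing beyond the switch box
- jar: bystander: loose jar, 60 mm across, 70 mm high, standing beyond the turbo
There are look-alikes about, which are no part of the job. Leave any orange or pink look-alike of the cam_lever_base alone.

How it is judged:
By the outcome, as a careful person would: the job done as asked, in the order asked, and still so for the second after the job is handed in, with the robot touching nothing.
It also fails if it takes over 58 s, if anything falls off the work surface, if the arm or the gripper's body presses on something with over 40 N, if the wrist force passes 120 N, or if a joint passes its speed limit or range.

## Working session

There is one attempt and no reset: what is moved stays moved. The work goes in short steps, Python scripts to look and compute and a tool call to move; the robot and the scene stay as the last step left them, time stands still between calls to the robot, and variables do not carry over. Pictures are saved under pics/ and viewed, about 8 in all and at most 12, crops included, and the job is handed in when it is done.

Besides the shell and the picture viewer there is one more tool, called after "Call:" as a command line: name --pt "numbers of a row" for each row, then --argument value for the rest. send_rows: Moves the arm, as the interface text tells. Shift numbers are shares of 150 mm and turn numbers shares of 180 degrees, none past 1 either way. Its arguments: {"type":"object","properties":{"deltas":{"type":"array","items":{"type":"array","items":{"type":"number"}}},"squeeze":{"type":"number"}},"required":["deltas"]}

```bash
mkdir -p pics; cat > h.py <<'E'
import numpy as np,cv2,pickle
from scipy.spatial.transform import Rotation as R
from bench import r
def snap(n,fn):
    f=r.grab_frame(n); pickle.dump(f,open(f'pics/{fn}.pkl','wb')); cv2.imwrite(f'pics/{fn}.png',f['pixels'][:,:,::-1]); return f
def load(fn): return pickle.load(open(f'pics/{fn}.pkl','rb'))
def ray(f,uv):
    n=cv2.undistortPoints(np.array([[uv]],float),np.array(f['camera_matrix']),np.array(f['dist_coeffs']))[0,0]
    M=cv2.Rodrigues(np.array(f['rvec'],float))[0]; t=np.array(f['tvec'],float).ravel()
    return -M.T@t, M.T@np.array([*n,1])
def at(f,uv,z):
    c,d=ray(f,uv); return c+d*(z-c[2])/d[2]
def proj(f,P):
    return cv2.projectPoints(np.array(P,float).reshape(-1,1,3),np.array(f['rvec'],float),np.array(f['tvec'],float),np.array(f['camera_matrix']),np.array(f['dist_coeffs']))[0][:,0]
def crop(fn,out,x0,y0,x1,y1,k):
    cv2.imwrite(f'pics/{out}.png',cv2.resize(cv2.imread(f'pics/{fn}.png')[y0:y1,x0:x1],None,fx=k,fy=k,interpolation=cv2.INTER_CUBIC))
def rel(P):
    o=r.get_obs(); return R.from_rotvec(o['orientation']).inv().apply(np.array(P)-o['tcp_pos'])/0.15
E
python3 - <<'E'
from h import *
o=r.get_obs(); print(o); print(R.from_rotvec(o['orientation']).as_matrix().round(3))
a=snap('top','t0');b=snap('scene','s0')
for f in(a,b): print(ray(f,(256,192)))
A=np.vstack([cv2.imread('pics/t0.png')]);cv2.imwrite('pics/t0b.png',cv2.resize(A,(800,600),interpolation=cv2.INTER_CUBIC))
cv2.imwrite('pics/s0b.png',cv2.resize(cv2.imread('pics/s0.png'),(800,600),interpolation=cv2.INTER_CUBIC))
E
```

```text
{'clock': 0.0, 'joints': array([-1.23212856,  0.47779782,  0.02234417,  1.55645585, -0.01147144,
        1.10932211, -0.0831341 ]), 'qvel': array([ 4.19369303e-04,  9.57386001e-04,  6.75912664e-04,  1.33182900e-03,
       -8.28194660e-05,  1.49148683e-03,  6.53700880e-04]), 'tau': array([ 2.57323936e-04, -5.96458304e+01,  1.60836093e+00, -2.81197125e+01,
        1.24795493e-02,  9.52612900e-03, -9.28380956e-06]), 'tcp_pos': array([0.29140716, 0.60821259, 0.24132548]), 'orientation': array([-6.95909755e-01, -3.06329068e+00,  2.88731399e-03]), 'contact_force': array([-0.53489129, -0.27282334, -0.02024747]), 'moment': array([-0.02074646,  0.06459099,  0.00363878]), 'grip_width': 0.08553542634798236}
[[-0.902  0.432 -0.001]
 [ 0.432  0.902 -0.002]
 [-0.    -0.002 -1.   ]]
(array([ 0.40728423, -0.07491285,  1.42540813]), array([ 8.43272746e-02, -7.61526977e-04, -9.96443429e-01]))
(array([ 1.30568244, -0.42383883,  0.72977056]), array([-0.72192193,  0.36843881, -0.58587352]))
```

View pics/t0b.png

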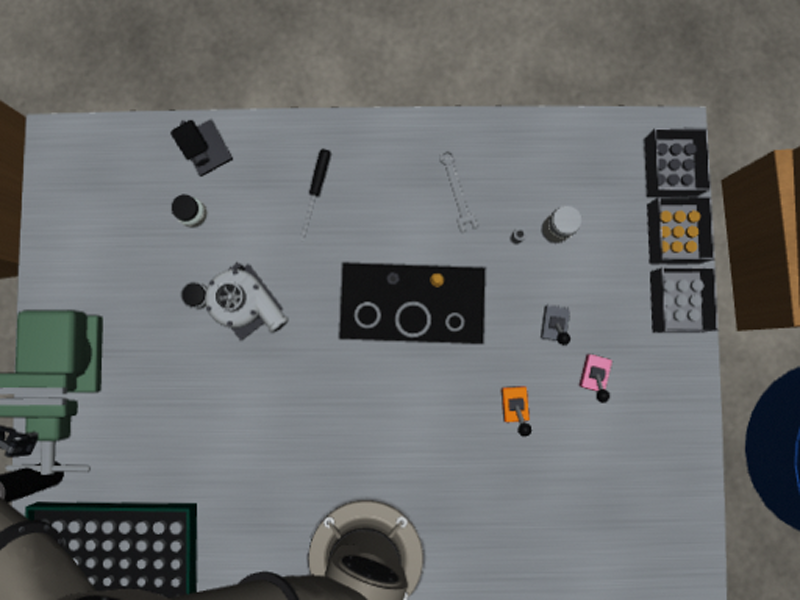

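View pics/s0b.png

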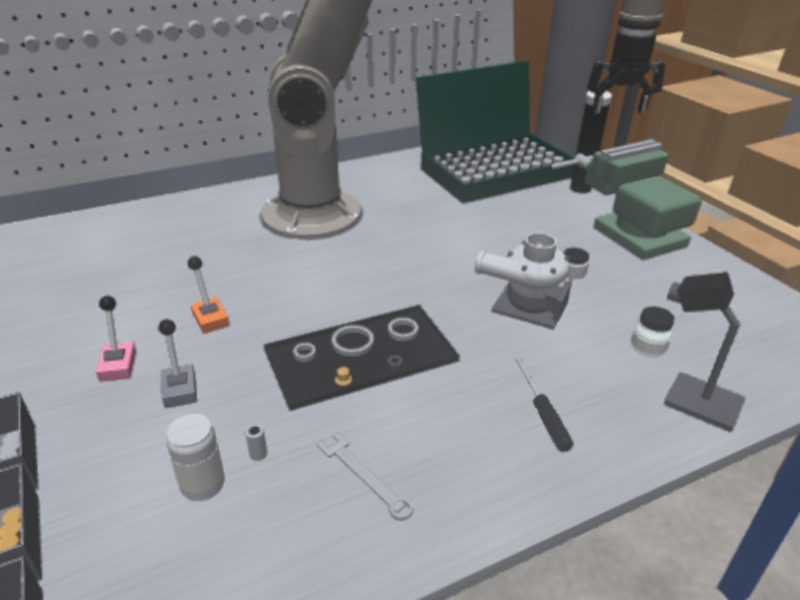

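The top view, in 800x600 pixels, shows the turbo inlet near (231,296), the large ring near (413,319), the grey box near (556,322) and its ball near (563,338). The orange and pink boxes are the decoys. I'll enlarge these areas.

```bash
python3 - <<'E'
from h import *
for n,(x,y) in {'A':(148,190),'B':(264,204),'C':(358,208)}.items():
    crop('t0','c'+n,x-22,y-25,x+22,y+25,6)
L=[cv2.imread(f'pics/c{n}.png') for n in 'ABC']
cv2.imwrite('pics/top3.png',np.hstack(L))
L=[]
for (x,y) in [(345,160),(226,218),(112,232)]:
    crop('s0','tmp',x-22,y-30,x+22,y+30,6); L.append(cv2.imread('pics/tmp.png'))
cv2.imwrite('pics/sc3.png',np.hstack(L))
E
```

```text
(no output)
```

View pics/top3.png

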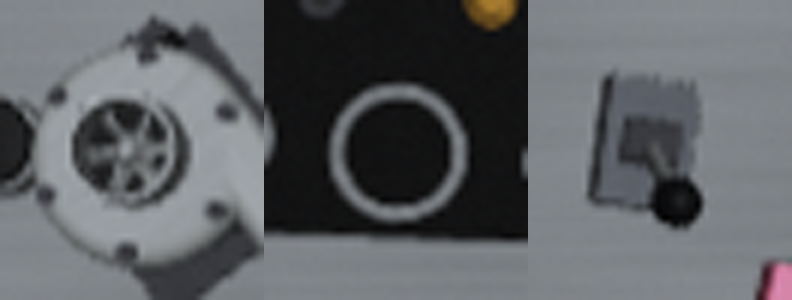

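View pics/sc3.png

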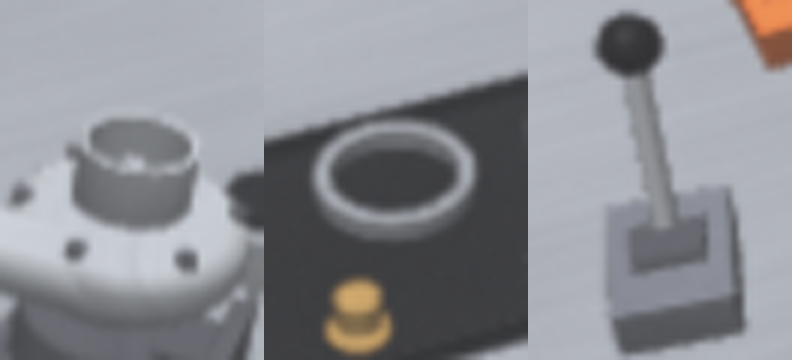

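```bash
python3 - <<'E'
from h import *
t=load('t0');s=load('s0')
def T(c,i,x,y): return ([148,264,358][i]-22+(x-264*i+.5)/6-.5, [190,204,208][i]-25+(y+.5)/6-.5)
def S(i,x,y): return ([345,226,112][i]-22+(x-264*i+.5)/6-.5, [160,218,232][i]-30+(y+.5)/6-.5)
def tri(u,v):
    (c1,d1),(c2,d2)=ray(t,u),ray(s,v)
    k=np.linalg.lstsq(np.c_[d1,-d2],c2-c1,rcond=None)[0]; a,b=c1+d1*k[0],c2+d2*k[1]; return (a+b)/2,np.linalg.norm(a-b)
for n,u,v,z in [('inlet',T(0,0,125,152),S(0,142,146),.145),('ring',T(0,1,398,152),S(1,394,173),.015),('ball',T(0,2,676,202),S(2,629,44),.101)]:
    print(n,tri(u,v),at(t,u,z),at(s,v,z))
for p in [(605,205),(730,187),(742,275),(612,315)]: print('sc',at(s,S(2,*p),.025)[:2])
for p in [(612,75),(699,85),(690,205),(600,200)]: print('top',at(t,T(0,2,*p),.025)[:2])
E
```

```text
inlet (array([0.52663853, 0.25151651, 0.14170071]), np.float64(0.005200235708486537)) [0.52492469 0.24839491 0.145     ] [0.53148309 0.25059426 0.145     ]
ring (array([ 0.48803418, -0.10074381,  0.01278418]), np.float64(0.0011555271761951819)) [ 0.48769657 -0.1012402   0.015     ] [ 0.49076933 -0.1012053   0.015     ]
ball (array([ 0.4422605 , -0.39089583,  0.10521276]), np.float64(0.000874010537248871)) [ 0.44228765 -0.39234597  0.101     ] [ 0.43665979 -0.39025904  0.101     ]
sc [ 0.43909106 -0.41520552]
sc [ 0.45030014 -0.36592508]
sc [ 0.50670487 -0.37295858]
sc [ 0.50736522 -0.42416487]
top [ 0.51291023 -0.37790342]
top [ 0.50704912 -0.42486778]
top [ 0.44260398 -0.41807591]
top [ 0.44582496 -0.3696084 ]
```

Call:
send_rows --pt "0 -0.97 -0.49 -0.1 0 0 -0.107" --pt "0 -0.97 -0.49 -0.1 0 0 -0.107" --pt "0 -0.97 -0.49 -0.1 0 0 -0.107" --pt "0 -0.97 -0.49 -0.1 0 0 -0.107" --pt "0 -0.97 -0.49 -0.1 0 0 -0.107" --pt "0 -0.97 -0.49 -0.1 0 0 -0.107"

```text
clock: 0.6
tcp_pos: [0.3937, 0.4768, 0.2574]
orientation: [0.183, 3.135, -0.001]
contact_force: [0.7, 0.8, 0.2]
grip_width: 0.0122
```

Call:
send_rows --pt "0 -0.6 -1 0 0 0 0" --pt "0 -0.6 -1 0 0 0 0" --pt "0 -0.6 -1 0 0 0 0" --pt "0 -0.6 -1 0 0 0 0" --pt "0 -0.6 -1 0 0 0 0" --pt "0 -0.6 -1 0 0 0 0"

```text
clock: 1.1
tcp_pos: [0.4653, 0.3176, 0.2571]
orientation: [0.182, 3.136, -0.002]
contact_force: [-0.2, 0.2, -0.3]
grip_width: 0.0002
```

Call:
send_rows --pt "0 -0.3 -1 0 0 0 0" --pt "0 -0.3 -1 0 0 0 0" --pt "0 -0.3 -1 0 0 0 0" --pt "0 -0.3 -1 0 0 0 0" --pt "0 -0.3 -1 0 0 0 0" --pt "0 -0.3 -1 0 0 0 0"

```text
clock: 1.6
tcp_pos: [0.4921, 0.167, 0.2572]
orientation: [-0.175, -3.136, -0.001]
contact_force: [-0.3, 0.5, -0.4]
grip_width: -0.0004
```

Call:
send_rows --pt "0 0 -1 0 0 0 0" --pt "0 0 -1 0 0 0 0" --pt "0 0 -1 0 0 0 0" --pt "0 0 -1 0 0 0 0" --pt "0 0 -1 0 0 0 0" --pt "0 0 -1 0 0 0 0"

```text
clock: 2.1
tcp_pos: [0.4758, 0.0191, 0.2573]
orientation: [0.172, 3.137, 0.001]
contact_force: [0.7, -0.2, -0.2]
grip_width: 0.0002
```

Call:
send_rows --pt "0 0.2 -1 0 0 0 0" --pt "0 0.2 -1 0 0 0 0" --pt "0 0.2 -1 0 0 0 0" --pt "0 0.2 -1 0 0 0 0" --pt "0 0.2 -1 0 0 0 0" --pt "0 0.2 -1 0 0 0 0"

```text
clock: 2.6
tcp_pos: [0.4302, -0.1267, 0.2574]
orientation: [0.172, 3.136, 0.001]
contact_force: [-0.7, -0.2, -0.1]
grip_width: -0.0004
```

Call:
send_rows --pt "0 0.06 -0.87 0 0 0 0" --pt "0 0.06 -0.87 0 0 0 0" --pt "0 0.06 -0.87 0 0 0 0" --pt "0 0.06 -0.87 0 0 0 0" --pt "0 0.06 -0.87 0 0 0 0" --pt "0 0.06 -0.87 0 0 0 0"

```text
clock: 3.1
tcp_pos: [0.4077, -0.2544, 0.2569]
orientation: [-0.168, -3.137, -0.001]
contact_force: [0.1, 0.0, -0.9]
grip_width: 0.0001
```

Call:
send_rows --pt "0 0.06 -0.87 0 0 0 0" --pt "0 0.06 -0.87 0 0 0 0" --pt "0 0.06 -0.87 0 0 0 0" --pt "0 0.06 -0.87 0 0 0 0" --pt "0 0.06 -0.87 0 0 0 0" --pt "0 0.06 -0.87 0 0 0 0"

```text
clock: 3.6
tcp_pos: [0.3844, -0.3831, 0.2567]
orientation: [-0.168, -3.137, -0.003]
contact_force: [-0.1, 0.2, -0.1]
grip_width: 0.0001
```

```bash
python3 - <<'E'
from h import *
print(r.get_obs()['tcp_pos']); print(rel([.385,-.385,.096])); f=snap('wrist','w1'); print(ray(f,(256,192))); print(proj(f,[[.442,-.391,.105],[.477,-.396,.025]]))
E
```

```text
[ 0.38442894 -0.38313754  0.25667096]
[-0.00568648 -0.0138496   1.07111387]
(array([ 0.31878563, -0.37678804,  0.38830725]), array([ 0.26675239, -0.03661879, -0.96314552]))
[[257.62367603 239.65751436]
 [256.79917292 239.90491293]]
```

View pics/w1.png

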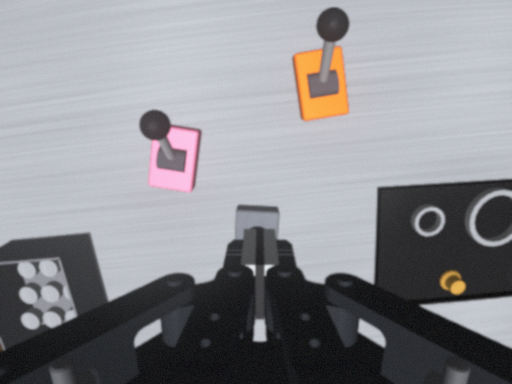

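The wrist view shows the shut fingers in line with the grey box at about (257,222). The pink box at (175,158) and the orange one at (322,85) are well clear. Next I lower the fingers behind the ball.

Call:
send_rows --pt "0 0 -0.01 1 0 0 0" --pt "0 0 -0.01 1 0 0 0" --pt "0 0 -0.01 1 0 0 0" --pt "0 0 -0.01 1 0 0 0" --pt "0 0 -0.01 1 0 0 0" --pt "0 0 -0.01 1 0 0 0"

```text
clock: 4.15
tcp_pos: [0.3831, -0.3848, 0.1067]
orientation: [-0.169, -3.135, -0.004]
contact_force: [0.7, -0.2, 1.2]
grip_width: 0.0002
```

Call:
send_rows --pt "0 -0.05 0 0.07 0 0 0" --pt "0 -0.1 0 0.07 0 0 0" --pt "0 -0.15 0 0.07 0 0 0" --pt "0 -0.2 0 0.07 0 0 0" --pt "0 -0.25 0 0.07 0 0 0" --pt "0 -0.3 0 0.07 0 0 0" --pt "0 -0.35 0 0.07 0 0 0" --pt "0 -0.4 0 0.07 0 0 0" --pt "0 -0.45 0 0.07 0 0 0" --pt "0 -0.5 0 0.07 0 0 0" --pt "0 -0.5 0 0.07 0 0 0"

```text
clock: 5.07
tcp_pos: [0.4591, -0.3955, 0.0968]
orientation: [0.171, 3.136, -0.001]
contact_force: [0.7, 1.2, -0.5]
grip_width: 0.0001
```

Call:
send_rows --pt "0 -0.04 0 0 0 0 0" --pt "0 -0.08 0 0 0 0 0" --pt "0 -0.12 0 0 0 0 0" --pt "0 -0.16 0 0 0 0 0" --pt "0 -0.2 0 0 0 0 0" --pt "0 -0.2 0 0 0 0 0"

```text
clock: 5.57
tcp_pos: [0.4884, -0.3986, 0.0967]
orientation: [0.172, 3.136, -0.0]
contact_force: [0.9, 0.1, -0.2]
grip_width: 0.0003
```

```bash
python3 - <<'E'
from h import *
print(r.get_obs()['contact_force']); snap('scene','s1'); crop('s1','s1c',60,180,180,280,5); print(proj(load('s1'),[[.520,-.4007,.101]]))
E
```

```text
[ 0.85263915  0.11120138 -0.20004574]
[[108.44758975 230.45855475]]
```

View pics/s1c.png

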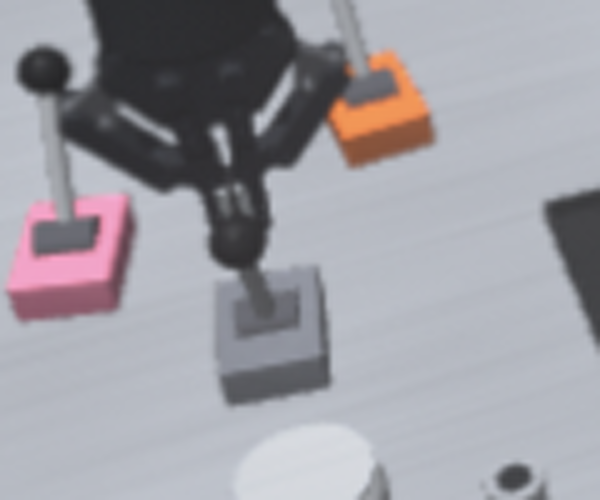

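The crop shows the ball at (238,243), which is about (107.6,228.6) in the full picture. That is a few millimetres short of the expected end at (108.4,230.5), so I push on gently until the stop is felt.

Call:
send_rows --pt "0 -0.015 0 0 0 0 0" --pt "0 -0.03 0 0 0 0 0" --pt "0 -0.045 0 0 0 0 0" --pt "0 -0.06 0 0 0 0 0" --pt "0 -0.06 0 0 0 0 0"

```text
clock: 6.03
tcp_pos: [0.495, -0.3998, 0.0966]
orientation: [-0.174, -3.135, -0.001]
contact_force: [-2.0, 1.1, 0.4]
grip_width: 0.0
```

Call:
send_rows --pt "0 -0.01 0 0 0 0 0" --pt "0 -0.02 0 0 0 0 0" --pt "0 -0.03 0 0 0 0 0" --pt "0 -0.03 0 0 0 0 0"

```text
clock: 6.37
tcp_pos: [0.4955, -0.3999, 0.0963]
orientation: [-0.177, -3.129, -0.005]
contact_force: [-12.7, 4.3, 8.7]
grip_width: 0.0002
```

The arm is held at 13 N without advancing, so the lever is on its stop. I back off, rise and look.

Call:
send_rows --pt "0 0.15 0 0 0 0 0" --pt "0 0.3 0 0 0 0 0" --pt "0 0.3 0 -0.4 0 0 0" --pt "0 0.3 0 -1 0 0 0" --pt "0 0.3 0 -1 0 0 0" --pt "0 0.3 0 -1 0 0 0" --pt "0 0.3 0 -1 0 0 0" --pt "0 0.3 0 -1 0 0 0"

```text
clock: 7.03
tcp_pos: [0.4567, -0.396, 0.2489]
orientation: [0.173, 3.132, -0.003]
contact_force: [0.2, 0.6, -0.6]
grip_width: 0.0002
```

```bash
python3 - <<'E'
from h import *
f=snap('scene','s2'); snap('top','t2'); crop('s2','a',80,190,160,280,5); crop('t2','b',320,170,400,260,5)
cv2.imwrite('pics/ab2.png',np.hstack([cv2.imread('pics/a.png'),cv2.imread('pics/b.png')]));print(proj(f,[[.520,-.4007,.101]]),proj(load('t2'),[[.520,-.4007,.101]]))
print(r.get_obs()['tcp_pos'])
E
```

```text
[[108.44758975 230.45855475]] [[362.21951801 190.7759489 ]]
[ 0.45537273 -0.39477263  0.24602272]
```

View pics/ab2.png

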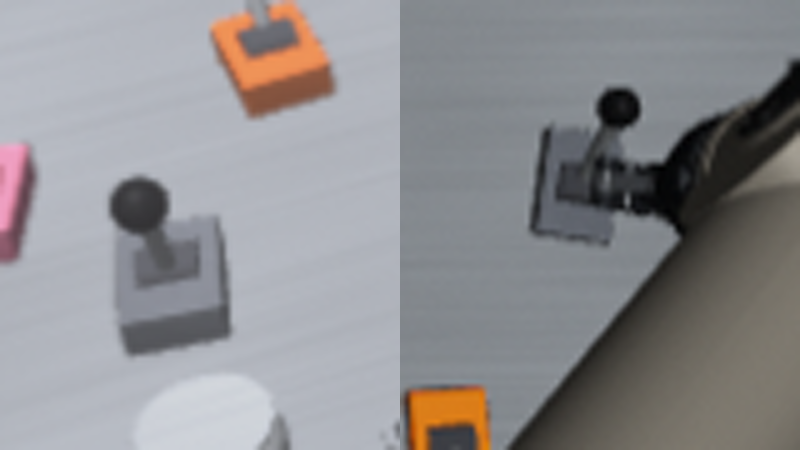

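The lever is fully over: the ball is within a pixel or two of the predicted end position in both views, scene (107.8,231) and top (363.8,191.4). Next is the turbo.

Call:
send_rows --pt "0 0 1 0 0 0 0" --pt "0 0 1 0 0 0 0" --pt "0 0 1 0 0 0 0" --pt "0 0 1 0 0 0 0" --pt "0 0 1 0 0 0 0" --pt "0 0 1 0 0 0 0"

```text
clock: 7.63
tcp_pos: [0.4719, -0.2441, 0.2454]
orientation: [-0.167, -3.135, -0.002]
contact_force: [-0.8, -0.3, -0.2]
grip_width: 0.0002
```

Call:
send_rows --pt "0 0 1 0 0 0 0" --pt "0 0 1 0 0 0 0" --pt "0 0 1 0 0 0 0" --pt "0 0 1 0 0 0 0" --pt "0 0 1 0 0 0 0" --pt "0 0 1 0 0 0 0"

```text
clock: 8.13
tcp_pos: [0.4884, -0.0971, 0.246]
orientation: [-0.171, -3.136, 0.001]
contact_force: [-0.2, -1.5, -0.5]
grip_width: -0.0003
```

Call:
send_rows --pt "0 0 1 0 0 0 0" --pt "0 0 1 0 0 0 0" --pt "0 0 1 0 0 0 0" --pt "0 0 1 0 0 0 0" --pt "0 0 1 0 0 0 0" --pt "0 0 1 0 0 0 0"

```text
clock: 8.63
tcp_pos: [0.5054, 0.0509, 0.2462]
orientation: [-0.174, -3.136, 0.002]
contact_force: [0.5, -1.7, -0.0]
grip_width: 0.0001
```

```bash
python3 - <<'E'
from h import *
print(r.get_obs()['tcp_pos'],rel([.527,.25,.2]))
f=snap('wrist','w3');print(proj(f,[[.527,.25,.145]]))
E
```

```text
[0.5054278  0.05085027 0.24616716] [0.00376205 1.33581614 0.30608313]
[[526.47770928 192.42743342]]
```

View pics/w3.png

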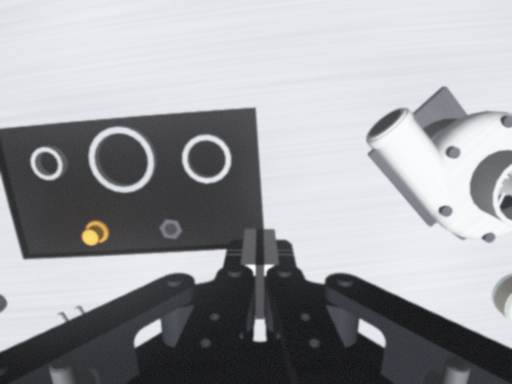

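The wrist view shows the large ring centred near (122,159) and the inlet cut off at the right edge. I move closer and look again.

Call:
send_rows --pt "0 0 0.6 0 0 0 0" --pt "0 0 0.6 0 0 0 0" --pt "0 0 0.6 0 0 0 0" --pt "0 0 0.6 0 0 0 0"

```text
clock: 9.02
tcp_pos: [0.5156, 0.1422, 0.2464]
orientation: [-0.171, -3.137, 0.0]
contact_force: [-0.6, -0.7, -0.6]
grip_width: 0.0001
```

```bash
python3 - <<'E'
from h import *
print(at(load('w3'),(122,159.5),.015))
print(r.get_obs()['tcp_pos'],rel([.527,.25,.2]))
f=snap('wrist','w4');p=proj(f,[[.527,.25,.145]])[0];print(p)
x,y=int(p[0]),int(p[1]); x0,y0=max(min(x-60,392),0),max(y-60,0);print(x0,y0)
crop('w4','w4c',x0,y0,x0+120,y0+120,5)
E
```

```text
[ 0.48705607 -0.09977869  0.015     ]
[0.51557451 0.14216638 0.24642134] [0.00254057 0.72293791 0.30941127]
[409.05477613 192.57451432]
349 132
```

View pics/w4c.png

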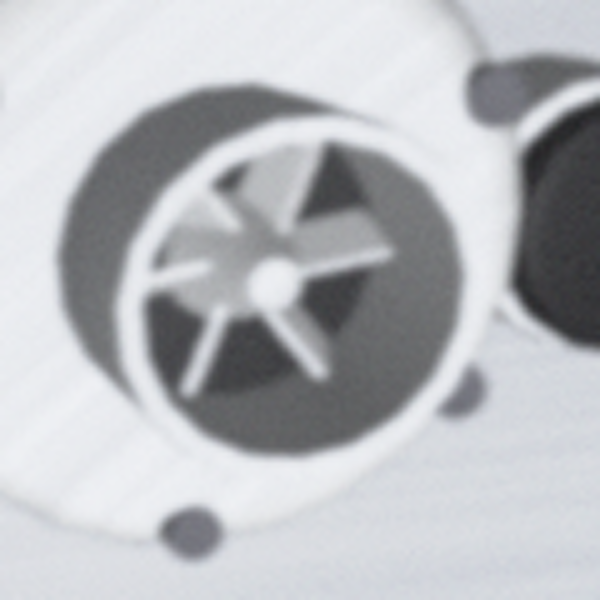

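The mouth's rim is centred at crop (304,296), about (409.4,190.8) in the picture. It was predicted at (409.1,192.6), so it agrees to 1–2 mm. I go above it, descend to 35 mm and hold.

Call:
send_rows --pt "0 -0.004 0.724 0 0 0 0" --pt "0 -0.004 0.724 0 0 0 0" --pt "0 -0.004 0.724 0 0 0 0" --pt "0 -0.004 0.724 0 0 0 0" --pt "0 -0.004 0.724 0.1 0 0 0" --pt "0 -0.004 0.724 0.2 0 0 0" --pt "0 -0.004 0.724 0.3 0 0 0" --pt "0 -0.004 0.724 0.37 0 0 0" --pt "0 -0.004 0.724 0.37 0 0 0" --pt "0 -0.004 0.724 0.37 0 0 0"

```text
clock: 9.9
tcp_pos: [0.528, 0.2471, 0.1911]
orientation: [-0.178, -3.136, 0.002]
contact_force: [-1.0, 0.9, 0.6]
grip_width: -0.0001
```

```bash
python3 - <<'E'
from h import *
o=r.get_obs();print(o['tcp_pos'],o['contact_force'],rel([.528,.25,.191]),R.from_rotvec(o['orientation']).as_matrix()[:,2])
f=snap('wrist','w5'); print(at(load('w4'),(409.4,190.8),.145))
s=snap('scene','s5'); crop('s5','s5c',285,90,405,200,5)
E
```

```text
[0.52800062 0.24707659 0.1911049 ] [-0.9698611   0.86822992  0.56923634] [0.0022082  0.0193648  0.00067436] [-7.03787075e-04 -1.28194365e-03 -9.99998931e-01]
[0.52568085 0.25024417 0.145     ]
```

View pics/s5c.png

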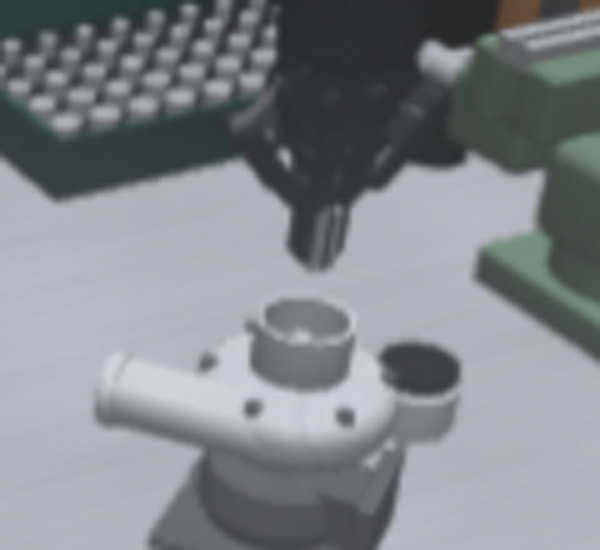

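The fingertips (crop (315,262)) hover over the mouth (crop (308,322)) with a clear gap. I make a small 3 mm correction and hold for over 2 s.

Call:
send_rows --pt "0 0.008 0.019 0 0 0 0" --pt "0 0.008 0.019 0 0 0 0" --pt "0 0.008 0.019 0 0 0 0" --pt "0 0.008 0.019 0 0 0 0" --pt "0 0.008 0.019 0 0 0 0" --pt "0 0.008 0.019 0 0 0 0" --pt "0 0.008 0.019 0 0 0 0" --pt "0 0.008 0.019 0 0 0 0" --pt "0 0.008 0.019 0 0 0 0" --pt "0 0.008 0.019 0 0 0 0" --pt "0 0.008 0.019 0 0 0 0" --pt "0 0.008 0.019 0 0 0 0" --pt "0 0.008 0.019 0 0 0 0" --pt "0 0.008 0.019 0 0 0 0" --pt "0 0.008 0.019 0 0 0 0" --pt "0 0.008 0.019 0 0 0 0" --pt "0 0.008 0.019 0 0 0 0" --pt "0 0.008 0.019 0 0 0 0" --pt "0 0.008 0.019 0 0 0 0" --pt "0 0.008 0.019 0 0 0 0"

```text
clock: 11.67
tcp_pos: [0.5267, 0.2522, 0.1913]
orientation: [-0.174, -3.137, 0.0]
contact_force: [0.1, 0.0, -0.5]
grip_width: 0.0002
```

Call:
send_rows --pt "0 0 0 0 0 0 0" --pt "0 0 0 0 0 0 0" --pt "0 0 0 0 0 0 0" --pt "0 0 0 0 0 0 0" --pt "0 0 0 0 0 0 0" --pt "0 0 0 0 0 0 0" --pt "0 0 0 0 0 0 0" --pt "0 0 0 0 0 0 0" --pt "0 0 0 0 0 0 0" --pt "0 0 0 0 0 0 0" --pt "0 0 0 0 0 0 0" --pt "0 0 0 0 0 0 0" --pt "0 0 0 0 0 0 0" --pt "0 0 0 0 0 0 0" --pt "0 0 0 0 0 0 0"

```text
clock: 12.92
tcp_pos: [0.5267, 0.2522, 0.1913]
orientation: [-0.174, -3.137, -0.0]
contact_force: [-0.3, 0.8, -0.3]
grip_width: -0.0003
```

Call:
send_rows --pt "0 0 0 -0.2 0 0 0" --pt "0 0 0 -0.4 0 0 0" --pt "0 0 -0.5 -0.4 0 0 0" --pt "0 0 -1 -0.4 0 0 0" --pt "0 0 -1 -0.4 0 0 0" --pt "0 0 -1 -0.4 0 0 0" --pt "0 0 -1 -0.4 0 0 0" --pt "0 0 -1 -0.4 0 0 0"

```text
clock: 13.58
tcp_pos: [0.5102, 0.1015, 0.2517]
orientation: [0.179, 3.136, 0.001]
contact_force: [0.1, 0.3, 0.8]
grip_width: 0.0002
```

Call:
send_rows --pt "0 0 -1 0 0 0 0" --pt "0 0 -1 0 0 0 0" --pt "0 0 -1 0 0 0 0" --pt "0 0 -1 0 0 0 0" --pt "0 0 -1 0 0 0 0" --pt "0 0 -1 0 0 0 0"

```text
clock: 14.08
tcp_pos: [0.494, -0.0459, 0.2514]
orientation: [0.176, 3.136, 0.001]
contact_force: [-0.6, 0.8, -0.4]
grip_width: -0.0001
```

```bash
python3 - <<'E'
from h import *
print(r.get_obs()['tcp_pos'],rel([.4875,-.1005,.061]))
E
```

```text
[ 0.49398333 -0.04594798  0.25140019] [ 0.00278977 -0.3667232   1.26919185]
```

Call:
send_rows --pt "0 0.003 -0.36 0.2 0 0 0" --pt "0 0.003 -0.36 0.4 0 0 0" --pt "0 0.003 -0.36 0.6 0 0 0" --pt "0 0.003 -0.36 0.8 0 0 0" --pt "0 0.003 -0.36 0.8 0 0 0" --pt "0 0.003 -0.36 0.8 0 0 0"

```text
clock: 14.58
tcp_pos: [0.487, -0.0975, 0.1304]
orientation: [-0.169, -3.134, -0.0]
contact_force: [-0.1, -0.3, 1.8]
grip_width: 0.0001
```

```bash
python3 - <<'E'
from h import *
print(r.get_obs()['tcp_pos'],rel([.4875,-.1005,.061]))
E
```

```text
[ 0.48697699 -0.09750516  0.13039145] [-0.00724391 -0.01950852  0.46258561]
```

Call:
send_rows --pt "0 -0.003 -0.01 0.15 0 0 0" --pt "0 -0.003 -0.01 0.3 0 0 0" --pt "0 -0.003 -0.01 0.4 0 0 0" --pt "0 -0.003 -0.01 0.45 0 0 0" --pt "0 -0.003 -0.01 0.45 0 0 0" --pt "0 -0.003 -0.01 0.45 0 0 0"

```text
clock: 15.08
tcp_pos: [0.4888, -0.1006, 0.0651]
orientation: [0.172, 3.135, 0.001]
contact_force: [-0.6, 0.3, 0.1]
grip_width: 0.0001
```

```bash
python3 - <<'E'
from h import *
o=r.get_obs();print(o['tcp_pos'],o['contact_force'],rel([.4875,-.1005,.061]))
s=snap('scene','s6'); crop('s6','s6c',160,120,300,230,5); print(proj(s,[[.4875,-.1005,.015]]))
E
```

```text
[ 0.48882784 -0.10056589  0.06509151] [-0.63908129  0.26181453  0.07601891] [ 0.00889935 -0.00054508  0.02725948]
[[225.01961648 215.66462229]]
```

View pics/s6c.png

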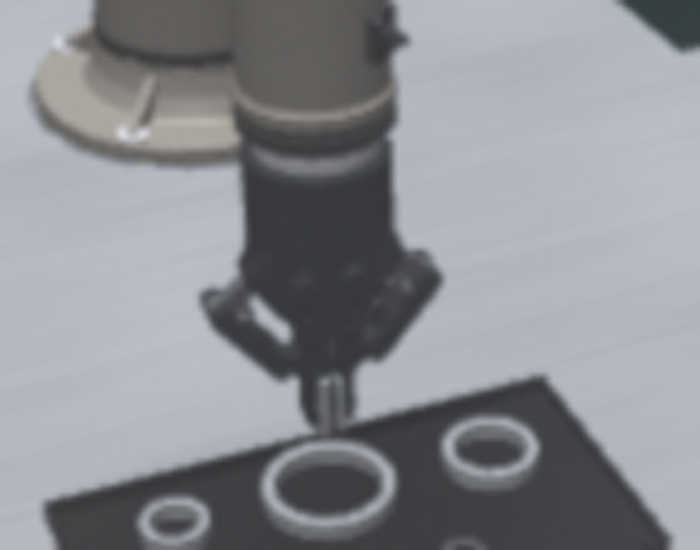

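The fingertips (crop (328,425)) are centred above the largest ring (crop (329,487)) and clear of it. I hold for about 3 s.

Call:
send_rows --pt "0 0.005 0 0.02 0 0 0" --pt "0 0.005 0 0.02 0 0 0" --pt "0 0.005 0 0.02 0 0 0" --pt "0 0.005 0 0.02 0 0 0" --pt "0 0.005 0 0.02 0 0 0" --pt "0 0.005 0 0.02 0 0 0" --pt "0 0.005 0 0.02 0 0 0" --pt "0 0.005 0 0.02 0 0 0" --pt "0 0.005 0 0.02 0 0 0" --pt "0 0.005 0 0.02 0 0 0" --pt "0 0.005 0 0.02 0 0 0" --pt "0 0.005 0 0.02 0 0 0" --pt "0 0.005 0 0.02 0 0 0" --pt "0 0.005 0 0.02 0 0 0" --pt "0 0.005 0 0.02 0 0 0" --pt "0 0.005 0 0.02 0 0 0" --pt "0 0.005 0 0.02 0 0 0" --pt "0 0.005 0 0.02 0 0 0" --pt "0 0.005 0 0.02 0 0 0" --pt "0 0.005 0 0.02 0 0 0"

```text
clock: 16.8
tcp_pos: [0.4867, -0.1011, 0.0608]
orientation: [0.174, 3.137, 0.0]
contact_force: [0.0, -0.3, -0.2]
grip_width: -0.0001
```

Call:
send_rows --pt "0 0 0 0 0 0 0" --pt "0 0 0 0 0 0 0" --pt "0 0 0 0 0 0 0" --pt "0 0 0 0 0 0 0" --pt "0 0 0 0 0 0 0" --pt "0 0 0 0 0 0 0" --pt "0 0 0 0 0 0 0" --pt "0 0 0 0 0 0 0" --pt "0 0 0 0 0 0 0" --pt "0 0 0 0 0 0 0" --pt "0 0 0 0 0 0 0" --pt "0 0 0 0 0 0 0" --pt "0 0 0 0 0 0 0" --pt "0 0 0 0 0 0 0" --pt "0 0 0 0 0 0 0"

```text
clock: 18.05
tcp_pos: [0.4867, -0.101, 0.0608]
orientation: [-0.174, -3.137, -0.0]
contact_force: [-0.6, 0.1, -0.6]
grip_width: 0.0003
```

```bash
python3 - <<'E'
from h import *
o=r.get_obs();print(o['clock'],o['tcp_pos'],o['contact_force']); print(r.hand_in())
E
```

```text
18.05 [ 0.48669712 -0.10104644  0.06077049] [-0.59144117  0.08595452 -0.5839511 ]
the job is handed in; nothing more can be done
None
```

The job is done and handed in at 18 s of the 58 s allowed; the hand-in reports no verdict.

- **Lever:** I pushed the grey box's lever over until it stopped, with about 13 N at the tool. In both camera views its ball then sat within 1–2 pixels of the fully-over position.
- **Turbo inlet:** The fingertips pointed about 35 mm above the mouth for about 3 s, roughly 2 mm from the measured centre.
- **Largest ring:** The fingertips then pointed about 35 mm above its middle for about 3 s, roughly 1 mm from the measured centre, and the arm finished there.

No contact force showed at either pointing position beyond sensor noise. The separate camera measurements of the inlet differed by up to about 6 mm. The closer wrist view agreed with the position I used to 1–2 mm, so I kept that. I did not take a last picture of the loose bystanders; the arm passed well above them.

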